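# Register a print screen on the red line

## Task

Slide the wooden print screen to the left over the white registration board, keeping it flat on the board, until its left edge meets the red line (not the blue one) and lies along it, then let go of it. Nothing stops the screen there, so stop it yourself; do not knock the orange ink jar that stands beyond the board.

Things in the scene. Friction and masses are not known exactly. Their poses are not given: they have to be found in the camera images.
- print_frame: loose pine print screen: orange-brown wooden frame, blue picture on its mesh; 219 mm along its x, 165 mm along its y, 30 mm high, bars 26 mm wide, 0.2 to 0.45 kg. Origin: middle of its underside, 1 mm above the board; z up, +y points to its left edge. It lies on the right part of a fixed white board, 280 x 420 x 6 mm, turned up to 7 degrees against the line, and slides with friction.
- frame_edge (a point): the middle of the screen's left edge, the one that shall meet the line, at its foot: 82.5 mm from print_frame along that body's +y.
- red_line: red line ruled across the white board, 244 mm long, 3 mm wide, flat: nothing to bump into. Origin: middle of the line, on the board's top (6 mm above the bench); x runs along the line, +y points left, away from the screen as it lies at the start. A blue line of the same size lies parallel, about 60 mm to the left or to the right of it.
- ink_orange: loose round jar with an orange lid, 56 mm in diameter and 51 mm high, standing on the bench to the left of the board; the origin is the middle of its foot. It must stay where it is.

How it is judged (in metres and radians):
At the end, for the whole second after the job is handed in: The middle of the screen's left edge lies within 12 mm of the red line's centre, the edge is within 10 degrees of the line's direction and its middle within 60 mm of the line's middle; the screen lies flat on the board, at rest (y of frame_edge in the frame of red_line between -0.012 and 0.012 m and x of frame_edge in the frame of red_line between -0.06 and 0.06 m and z of print_frame in the frame of red_line between -0.004 and 0.006 m and angle between the x axis of print_frame and the x axis of red_line, either way round below 0.175 rad and angle between print_frame's own z axis and vertical below 0.05 rad and linear speed of print_frame below 0.01 m/s); the robot touches nothing.
It fails at once if the screen is lifted or tipped off the board (more than 20 mm or 12 degrees) (z of print_frame in the frame of red_line above 0.021 m or angle between print_frame's own z axis and vertical above 0.21 rad).
It fails at once if the orange ink jar is moved more than 15 mm (distance of ink_orange from where it was at the start of the episode above 0.015 m).
It also fails if it takes over 37 s, if anything falls off the work surface, if the arm or the gripper's body presses on something with over 40 N, if the wrist force passes 120 N, or if a joint passes its speed limit or range.

## Robot

A 6-joint arm with a two-finger parallel gripper is mounted at the origin on a cart in front of the work surface, level with it; the furniture and walls round the work are solid. World frame = base frame: x ahead of the robot, y to its left, z up, the work surface at z = 0. Lengths are in mm, angles in rad, forces in N, time in s.
With the tool pointing down it reaches from about 275 to 1000 mm from the base axis. Payload 8.4 kg.
Tool frame: the origin (TCP) lies on the centre line of the jaws, within the pads' length; the fingertips stand 22 mm ahead of it and the grasp point (between the pads) lies 3 mm ahead of it; z points along the fingers, x is the direction in which the jaws open and shut, and the axes are right-handed (so a half turn about z gives the same grasp; the last joint's range is limited). The gripper opens to 85 mm and grips with 20 to 120 N. Pads are 22 mm wide; open, the fingers measure 114 mm over their backs; the gripper's body (76 mm by 85 mm) begins 54 mm behind the grasp point. The pads swing forward as they close: fully open they stand 13 mm farther back than shut.
Start: joints at [-1.241, 0.353, 1.633, -0, 1.155, -0.002], TCP at [203.589, -590.914, 253.281] pointing down, gripper open.
Joint ranges: [-2.63, 2.63], [-0.92, 2.1], [0.06, 2.66], [-1.3, 4.44], [0, 2.69], [-3.02, 3.02]. Speed limits (rad/s): [2.22, 2.22, 2.79, 3.14, 3.14, 3.14].

## Interface

Orientations are given as [roll, pitch, yaw] about the fixed x, y, z axes, in that order (R = Rz(yaw) Ry(pitch) Rx(roll)).
In Python, from rig import status, viewer, job gives the robot as it stands.
- The arm moves only by the tool send_rows, never from a script. Its argument "plan" is a list of rows, each a list of 3 entries, a list of its own where there are three numbers: the shift along the tool's x, y, z in m, then the turn, a rotation vector about the tool's x, y, z in rad, then the opening, from -1 (shut) to 1 (fully open). In form: [[[x, y, z], [rx, ry, rz], jaw], ...]. A call has exactly 5 rows; each row is the pose to reach, as a shift and turn from the pose measured when the call began, along the tool's axes at that moment; what a row does not reach only later rows make up. A row lasts 1/12 s, in which the tool goes at most 41.7 mm and 7.16 degrees, less where a joint would pass 70% of its speed; a pose out of reach is approached as far as the arm can. A call with a gripper value outside its range is refused whole. The fingers move at their own pace and stop on an object; "squeeze" is the grip in N (left out, the last holds). Time passes only in rows, so rows that repeat a pose let the fingers close, or fill a call up. It gives the time, the measured TCP pose, the force and the opening at its end, in the units of the state.
- status.sense(): the state, without advancing time (a new reading comes with each control period).
- viewer.grab_frame(name): name is "scene" or "top" or "wrist"; returns the picture (384x512x3 uint8, red, green, blue); there is no depth.
- viewer.camera_params(name): a dict with "intrinsics" (3x3 intrinsics, pixels), "xyz" and "orientation" of the camera in the world. Camera axes: x right, y down, z forward; pixel columns grow to the right and rows downward; lengths in mm; the calibration is good to about 2 mm. A picture is of the moment at which its call begins: read the wrist's pose just before it. camera_params takes no time and is no camera call; for the wrist camera it gives the pose at the moment of the call.
- job.sign_off(): hands the job in, once; it reports no verdict.
Trained networks look in the newest picture that a camera, given by its name, has taken for a name from the list of things; names that differ only in an ending like _2 or _b are one class to them, and where a whole thing is asked for, a point or a joint stands for the part that bears it (a point fixed in the world has none). Each returns a list of dicts, best first, with "p" (0 to 1); they miss things now and then, are a little off and sometimes report something else, mostly with a low value. They report only what shows in the picture. A call takes as long as a camera call.
- viewer.cut_out(label, camera): "mask" (384x512 bool, what is visible of it) and "extent" ([left, top, width, height] in pixels, round what is visible of it).
The state is a dict: "clock": time; "qpos": joint angles; "qvel": joint speeds; "joint_efforts": joint torques, N m; "eef_pos": TCP position; "tcp_rot": TCP orientation; "contact_force": force on the tool from outside, world axes, zero at the start; "wrist_torque": the same for the moment, N m; "opening": opening from 0.0 (shut) to 1.0 (fully open).
Only numpy, scipy, OpenCV 4.12 (cv2) and the standard library are available. Lean on these libraries where they do the work, as an engineer would, in place of code of your own. Each camera call takes 0.05 s, during which the arm holds its last target.

## Working session

There is one attempt and no reset: what is moved stays moved. The work goes in short steps, Python scripts to look and compute and a tool call to move; the robot and the scene stay as the last step left them, time stands still between calls to the robot, and variables do not carry over. Pictures are saved under pics/ and viewed, and the job is handed in when it is done.

Besides the shell and the picture viewer there is one more tool, called after "Request:" in YAML: its name, and indented under it one key for each argument. send_rows: Moves the arm, as the interface text tells. Its arguments: {"type":"object","properties":{"plan":{"type":"array"},"squeeze":{"type":"number"}},"required":["plan"]}

```bash
ls; mkdir -p pics
python3 - <<'E'
from rig import status, viewer
import cv2
print(status.sense())
for n in ["scene","top","wrist"]:
    im=viewer.grab_frame(n); cv2.imwrite(f"pics/{n}0.png",im[:,:,::-1])
    print(n,viewer.camera_params(n))
E
```

```text
pics
{'clock': 0.0, 'qpos': array([-1.24142877e+00,  3.53605917e-01,  1.63415515e+00,  1.73833778e-05,
        1.15520780e+00, -2.40553349e-03]), 'qvel': array([ 7.45320005e-05, -1.11236423e-03, -6.05565264e-04,  1.08510204e-03,
        1.72926951e-05,  1.13780161e-03]), 'joint_efforts': array([ 2.33097191e-03, -6.05244756e+01, -3.42066979e+01,  1.04087678e-04,
        9.26919834e-03, -9.97257018e-06]), 'eef_pos': array([ 203.42823745, -590.48211642,  252.57905035]), 'tcp_rot': array([-3.14157345e+00,  1.37617129e-03, -1.23903025e+00]), 'contact_force': array([-0.62020703,  0.23043329,  0.04153238]), 'wrist_torque': array([-0.03409203,  0.03408041,  0.03858158]), 'opening': 0.997393433673605}
scene {'intrinsics': array([[391.94971546,   0.        , 255.69261744],
       [  0.        , 391.94971546, 188.59492371],
       [  0.        ,   0.        ,   1.        ]]), 'xyz': array([141.10700716, 787.65425652, 512.81243231]), 'orientation': array([-2.14035653,  0.00311024, -2.60753943])}
top {'intrinsics': array([[369.16614671,   0.        , 257.88470396],
       [  0.        , 369.16614671, 194.36505814],
       [  0.        ,   0.        ,   1.        ]]), 'xyz': array([484.87967703, 151.99971764, 890.57229907]), 'orientation': array([-3.09996533, -0.01474075, -1.59018366])}
wrist {'intrinsics': array([[267.31552529,   0.        , 253.44905012],
       [  0.        , 267.31552529, 189.73549701],
       [  0.        ,   0.        ,   1.        ]]), 'xyz': array([ 272.90643041, -566.04740043,  372.62906537]), 'orientation': array([ 2.84846237e+00,  1.09881609e-03, -1.23879065e+00])}
```

View pics/top0.png

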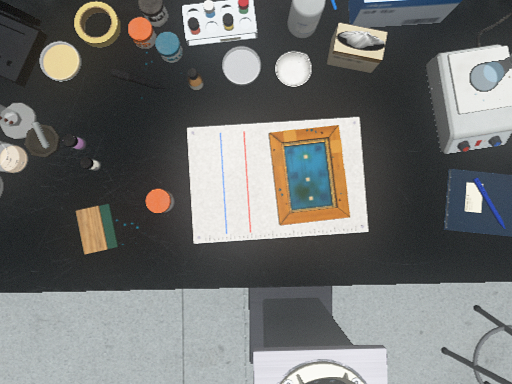

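View pics/scene0.png

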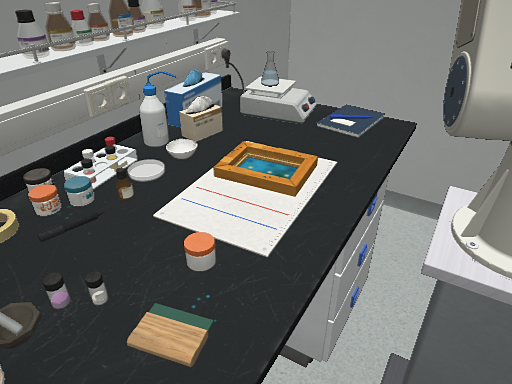

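```bash
cat > h.py <<'E'
import numpy as np,cv2
from scipy.spatial.transform import Rotation as R
from rig import status, viewer
def ray(cam,uv,z):
    p=viewer.camera_params(cam);K=p["intrinsics"];Rm=R.from_euler('xyz',p["orientation"]).as_matrix();c=np.array(p["xyz"])
    uv=np.atleast_2d(np.array(uv,float));d=(Rm@np.linalg.inv(K)@np.c_[uv,np.ones(len(uv))].T).T
    return c+d*((z-c[2])/d[:,2])[:,None]
def proj(cam,X):
    p=viewer.camera_params(cam);K=p["intrinsics"];Rm=R.from_euler('xyz',p["orientation"]).as_matrix();c=np.array(p["xyz"])
    q=(K@Rm.T@(np.atleast_2d(X)-c).T).T
    return q[:,:2]/q[:,2:]
E
python3 - <<'E'
from h import *
im=viewer.grab_frame("top")
for l in ["print_frame","red_line","ink_orange"]:
    for r in viewer.cut_out(l,"top")[:2]:
        m=r["mask"].astype(np.uint8)
        cv2.imwrite(f"pics/m_{l}.png",m*255)
        c=cv2.findContours(m,0,2)[0]; c=max(c,key=cv2.contourArea)
        rect=cv2.minAreaRect(c); box=cv2.boxPoints(rect)
        z={"print_frame":37,"red_line":6,"ink_orange":51}[l]
        print(l,r["p"],r["extent"],rect,m.sum()); print(ray("top",box,z).round(1))
hsv=cv2.cvtColor(im,cv2.COLOR_RGB2HSV)
E
```

```text
print_frame 0.8 [267.8, 126.9, 84.1, 99.2] ((308.5594787597656, 174.50973510742188), (93.87992095947266, 71.94535827636719), 83.34557342529297) 6677
[[665.2 113.7  37. ]
 [682.1 -54.   37. ]
 [463.8 -73.   37. ]
 [447.8  93.1  37. ]]
ink_orange 0.72 [144.7, 189.5, 31.4, 25.5] ((159.0, 201.0), (24.0, 28.0), 90.0) 606
[[536.6 394.7  51. ]
 [535.4 331.4  51. ]
 [481.  331.9  51. ]
 [482.2 395.   51. ]]
```

```bash
cat >> h.py <<'E'
def line(cam,rgb,roi,z=6):
    im=viewer.grab_frame(cam).astype(int); r,g,b=im[...,0],im[...,1],im[...,2]
    m=((r-g>50)&(abs(g-b)<45)&(r-b>40)) if rgb=='red' else ((b-r>50))
    k=np.zeros_like(m);x0,y0,x1,y1=roi;k[y0:y1,x0:x1]=1;m&=k
    v,u=np.nonzero(m); P=ray(cam,np.c_[u,v],z)[:,:2]
    vx,vy,x,y=cv2.fitLine(P.astype(np.float32),cv2.DIST_HUBER,0,.01,.01).ravel()
    d=np.array([vx,vy])*np.sign(vx); t=(P-[x,y])@d
    c=np.array([x,y])+d*(t.min()+t.max())/2
    return c,d,len(u),t.max()-t.min()
E
python3 - <<'E'
from h import *
for n,roi in (('red',(235,125,262,240)),('blue',(212,125,235,240))):
    c,d,k,L=line('top',n,roi); print(n,c,np.arctan2(d[1],d[0]),k,L)
im=viewer.grab_frame("top")
cv2.imwrite("pics/crop.png",cv2.resize(im[110:250,180:380,::-1],None,fx=4,fy=4,interpolation=cv2.INTER_CUBIC))
E
```

```text
red [554.69680543 164.62449116] 0.046722278 149 241.11177910371373
blue [550.97769016 221.38077276] 0.046946716 139 240.81423914319953
```

View pics/crop.png

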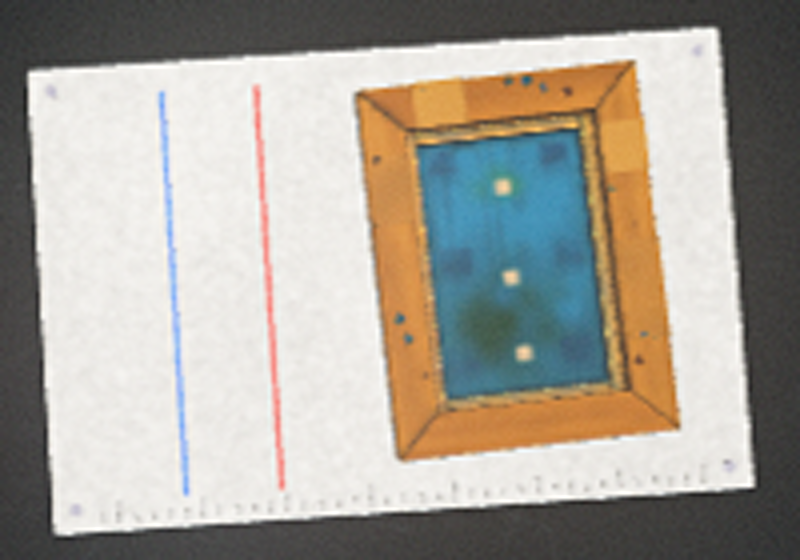

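```bash
cat >> h.py <<'E'
def go(xyz,yaw):
    s=status.sense();p=np.array(s["eef_pos"]);A=R.from_euler('xyz',s["tcp_rot"]);B=R.from_euler('xyz',[np.pi,0,yaw])
    print(round(s["clock"],2),"tcp",p.round(1),np.round(s["tcp_rot"],3),"F",np.round(s["contact_force"],1),"op",round(s["opening"],2))
    print("shift m",(A.inv().apply(np.array(xyz)-p)/1000).round(4),"rot",(A.inv()*B).as_rotvec().round(3))
E
python3 -c "
from h import *
go([569,-110,150],.047)"
```

```text
0.5 tcp [ 203.6 -590.9  253.3] [-3.142  0.    -1.239] F [0.3 0.4 0.3] op 1.0
shift m [-0.3356 -0.5021  0.1033] rot [-0.     0.    -1.286]
```

Request:
send_rows:
  plan:
    - [[-0.022,-0.033,0.007],[0,0,-0.086],1]
    - [[-0.044,-0.066,0.014],[0,0,-0.172],1]
    - [[-0.067,-0.1,0.02],[0,0,-0.258],1]
    - [[-0.09,-0.134,0.027],[0,0,-0.344],1]
    - [[-0.112,-0.167,0.034],[0,0,-0.43],1]

```text
clock: 0.92
eef_pos: [325.7, -429.0, 219.2]
tcp_rot: [-3.142, -0.0, -0.805]
contact_force: [1.0, 0.2, -0.3]
opening: 1.004
```

```bash
python3 -c "
from h import *
go([569,-110,150],.047)"
```

```text
0.92 tcp [ 325.7 -429.   219.2] [-3.142 -0.    -0.805] F [ 1.   0.2 -0.3] op 1.0
shift m [-0.0615 -0.3964  0.0692] rot [ 0.    -0.    -0.852]
```

Request:
send_rows:
  plan:
    - [[-0.006,-0.038,0.007],[0,0,-0.086],1]
    - [[-0.012,-0.076,0.014],[0,0,-0.172],1]
    - [[-0.018,-0.115,0.02],[0,0,-0.258],1]
    - [[-0.025,-0.155,0.027],[0,0,-0.344],1]
    - [[-0.031,-0.195,0.034],[0,0,-0.43],1]

```text
clock: 1.33
eef_pos: [445.8, -269.9, 185.2]
tcp_rot: [3.141, -0.001, -0.371]
contact_force: [0.4, -1.3, -0.4]
opening: 0.999
```

```bash
python3 -c "
from h import *
go([569,-110,150],.047)"
```

```text
1.33 tcp [ 445.8 -269.9  185.2] [ 3.141e+00 -1.000e-03 -3.710e-01] F [ 0.4 -1.3 -0.4] op 1.0
shift m [ 0.0568 -0.1937  0.0352] rot [ 0.    -0.001 -0.418]
```

Request:
send_rows:
  plan:
    - [[0.012,-0.038,0.007],[0,0,-0.086],1]
    - [[0.023,-0.076,0.014],[0,0,-0.172],1]
    - [[0.034,-0.115,0.02],[0,0,-0.258],1]
    - [[0.046,-0.155,0.028],[0,0,-0.344],1]
    - [[0.057,-0.194,0.035],[0,0,-0.418],1]

```text
clock: 1.75
eef_pos: [570.2, -108.2, 150.1]
tcp_rot: [3.141, -0.001, 0.051]
contact_force: [0.6, -0.1, -0.7]
opening: 1.0
```

```bash
python3 -c "
from h import *
for n in ['top','scene','wrist']:
  im=viewer.grab_frame(n); cv2.imwrite(f'pics/{n}1.png',im[:,:,::-1])
go([569,-110,36],.047)"
```

```text
1.9 tcp [ 570.4 -107.6  149.7] [ 3.141e+00 -1.000e-03  5.100e-02] F [-0.2  0.6 -0. ] op 1.0
shift m [-0.0016  0.0023  0.1137] rot [ 0.    -0.001  0.004]
```

View pics/scene1.png

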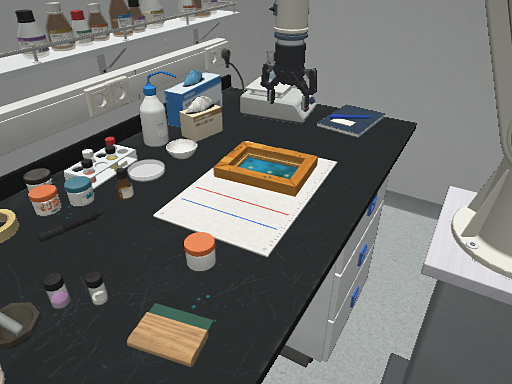

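View pics/wrist1.png

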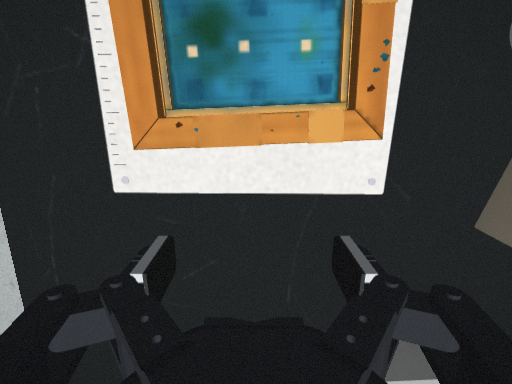

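```bash
python3 -c "
from h import *
print(ray('wrist',[[135,149],[383,138]],37).round(1)); print(ray('wrist',[[116,193],[384,194]],6).round(1))"
```

```text
[[465.4 -71.9  37. ]
 [678.8 -51.5  37. ]]
[[ 428.9 -123.6    6. ]
 [ 705.7 -110.5    6. ]]
```

Request:
send_rows:
  plan:
    - [[-0.001,0,0.02],[0,0,0.002],1]
    - [[-0.002,0.001,0.045],[0,0,0.004],1]
    - [[-0.002,0.002,0.07],[0,0,0.004],1]
    - [[-0.002,0.002,0.095],[0,0,0.004],1]
    - [[-0.002,0.002,0.114],[0,0,0.004],1]

```text
clock: 2.32
eef_pos: [567.4, -110.6, 34.2]
tcp_rot: [3.141, 0.0, 0.045]
contact_force: [-0.7, 0.1, 0.2]
opening: 1.0
```

```bash
python3 -c "
from h import *
for n in ['top','scene']:
  im=viewer.grab_frame(n); cv2.imwrite(f'pics/{n}2.png',im[:,:,::-1])
im=cv2.imread('pics/scene2.png')[60:220,180:380];cv2.imwrite('pics/c2.png',cv2.resize(im,None,fx=3.5,fy=3.5))
go([568,-80,32],.047)"
```

```text
2.42 tcp [ 565.9 -110.2   33.1] [-3.141  0.005  0.046] F [-0.9 -0.3  0.2] op 1.0
shift m [ 0.0035 -0.0301  0.0011] rot [-0.001  0.005 -0.001]
```

View pics/c2.png

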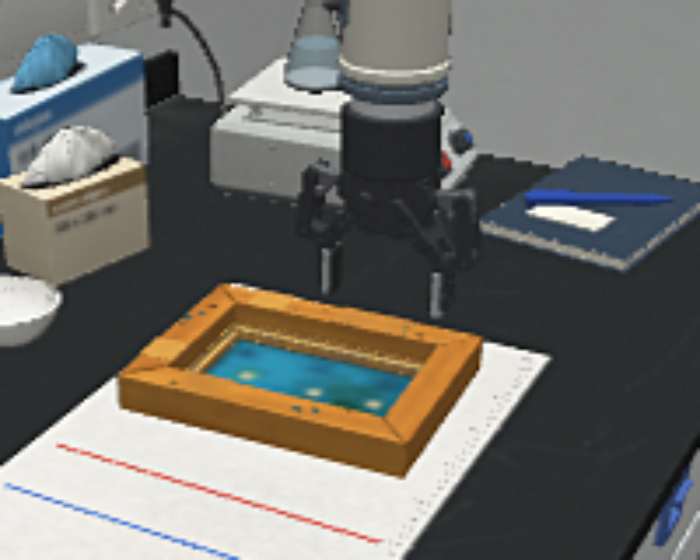

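View pics/top2.png

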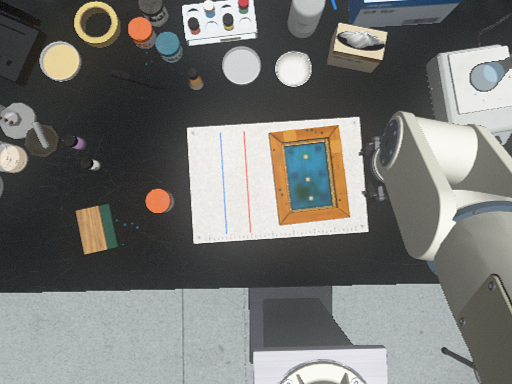

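```bash
python3 -c "
from h import *
for z in (5,11,18,24): print(z,ray('scene',[[305.1,150.9],[272.9,142.9]],z).round(1)[:,:2].tolist())"
```

```text
5 [[526.2, -134.6], [629.2, -133.8]]
11 [[521.6, -123.7], [623.4, -122.9]]
18 [[516.3, -111.0], [616.7, -110.2]]
24 [[511.8, -100.1], [610.9, -99.3]]
```

Request:
send_rows:
  plan:
    - [[0.002,-0.003,0.004],[0,0.005,0],1]
    - [[0.003,-0.008,0.004],[0,0.005,0],1]
    - [[0.003,-0.014,0.004],[0,0.005,0],1]
    - [[0.003,-0.02,0.004],[0,0.005,0],1]
    - [[0.003,-0.025,0.004],[0,0.005,0],1]

```text
clock: 2.83
eef_pos: [568.2, -84.4, 30.1]
tcp_rot: [-3.141, -0.002, 0.046]
contact_force: [0.0, -0.1, -0.3]
opening: 0.999
```

```bash
python3 -c "
from h import *
for n in ['scene','wrist']:
  im=viewer.grab_frame(n); cv2.imwrite(f'pics/{n}3.png',im[:,:,::-1])
go([566,-60,29],.047)"
```

```text
2.93 tcp [568.  -84.1  29.8] [-3.141e+00 -1.000e-03  4.700e-02] F [-0.  -0.1  0.6] op 1.0
shift m [-0.0008 -0.0242  0.0008] rot [-0.001 -0.001 -0.   ]
```

View pics/wrist3.png

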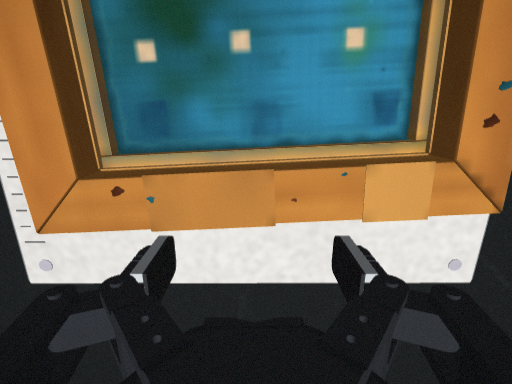

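Request:
send_rows:
  plan:
    - [[0,-0.004,0],[0,0,0],1]
    - [[0,-0.009,0.001],[0,0,0],1]
    - [[0,-0.014,0.001],[0,0,0],1]
    - [[-0.001,-0.019,0.001],[0,0,0],1]
    - [[-0.001,-0.024,0.001],[0,0,0],1]

```text
clock: 3.35
eef_pos: [565.8, -59.9, 28.9]
tcp_rot: [-3.141, -0.001, 0.047]
contact_force: [-0.6, -3.6, 2.6]
opening: 1.0
```

```bash
python3 -c "
from h import *
for n in ['top','wrist']:
  im=viewer.grab_frame(n); cv2.imwrite(f'pics/{n}4.png',im[:,:,::-1])
im=cv2.imread('pics/top4.png')[110:250,180:380];cv2.imwrite('pics/c4.png',cv2.resize(im,None,fx=4,fy=4,interpolation=cv2.INTER_CUBIC))
go([565,-35,29],.047)"
```

```text
3.45 tcp [565.8 -59.3  28.8] [-3.141e+00 -1.000e-03  4.700e-02] F [-0.4  0.   0. ] op 1.0
shift m [ 0.0004 -0.0243 -0.0002] rot [-0.001 -0.001 -0.   ]
```

View pics/wrist4.png

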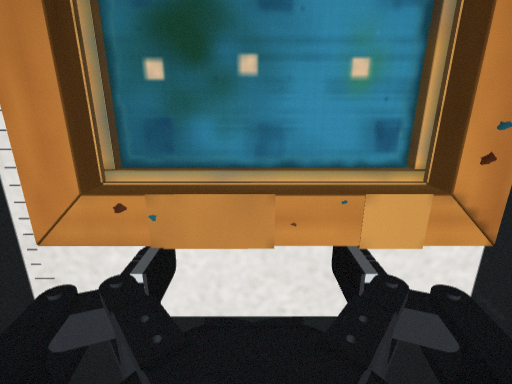

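View pics/c4.png

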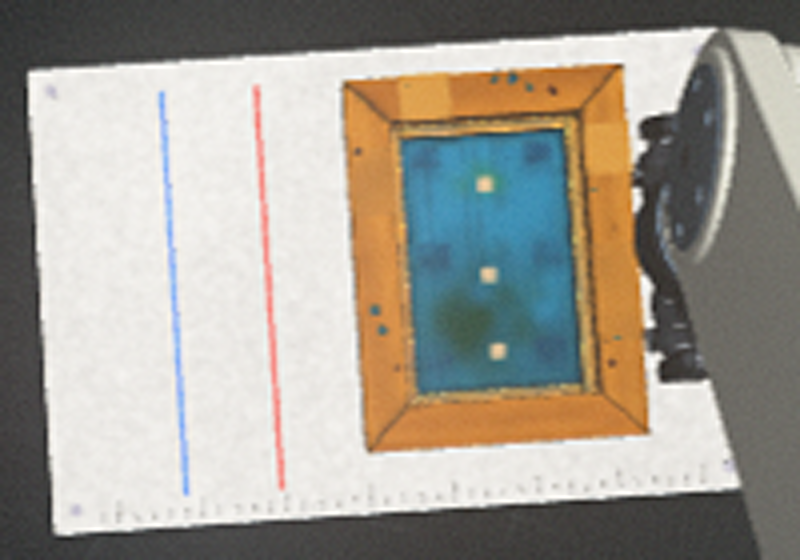

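```bash
cat >> h.py <<'E'
def edge():
    im=viewer.grab_frame('top').copy(); m=viewer.cut_out('print_frame','top')[0]["mask"]
    P=[]
    h=cv2.cvtColor(im,cv2.COLOR_RGB2HSV); o=((h[...,0]>8)&(h[...,0]<25)&(h[...,1]>130)).astype(np.uint8)
    rows=np.nonzero(m.any(1))[0]
    for v in rows[12:-12]:
        u=np.nonzero(o[v,235:345])[0]
        u=[x for x in u if o[v,235+x:235+x+4].all()]
        if len(u): P.append((235+u[0]-.5,v))
    for z in (37,7):
        W=ray('top',P,z)[:,:2].astype(np.float32)
        vx,vy,x,y=cv2.fitLine(W,cv2.DIST_HUBER,0,.01,.01).ravel(); s=np.sign(vx)
        c0=np.array([554.7,164.6]);n=np.array([-.0467,.9989])
        print(z,"edge at",x,y,"ang",np.arctan2(vy*s,vx*s),"y in line frame",(np.array([x,y])-c0)@n, "mask rows",rows[0],rows[-1],"x ends",ray('top',[[280,rows[0]],[280,rows[-1]]],37)[:,0].round(1))
E
python3 -c "
from h import *
edge();go([565,-35,29],.047)"
```

```text
37 edge at 566.9168 114.35004 ang 0.04986634 y in line frame -50.7652134033203 mask rows 126 222 x ends [678.9 455.4]
7 edge at 569.8001 113.02679 ang 0.049866673 y in line frame -52.221657791900626 mask rows 126 222 x ends [678.9 455.4]
3.55 tcp [565.8 -59.8  28.7] [-3.141e+00 -1.000e-03  4.700e-02] F [ 0.4 -0.3  0.3] op 1.0
shift m [ 0.0004 -0.0248 -0.0003] rot [-0.001 -0.001 -0.   ]
```

Request:
send_rows:
  plan:
    - [[0,-0.005,0],[0,0,0],1]
    - [[0,-0.01,0],[0,0,0],1]
    - [[0,-0.015,0],[0,0,0],1]
    - [[0,-0.02,0],[0,0,0],1]
    - [[0,-0.025,0],[0,0,0],1]

```text
clock: 3.97
eef_pos: [564.5, -34.2, 28.7]
tcp_rot: [-3.141, -0.001, 0.047]
contact_force: [0.1, -1.3, 0.4]
opening: 1.002
```

```bash
python3 -c "
from h import *
edge();go([564,-17,29],.047)"
```

```text
37 edge at 567.2166 138.60658 ang 0.044410855 y in line frame -26.5493504623413 mask rows 127 223 x ends [676.6 453.1]
7 edge at 570.3162 138.15239 ang 0.044349574 y in line frame -27.14779572296142 mask rows 127 223 x ends [676.6 453.1]
4.07 tcp [564.4 -33.8  28.6] [-3.14e+00 -1.00e-03  4.70e-02] F [-0.  -0.  -0.1] op 1.0
shift m [ 0.0004 -0.0168 -0.0003] rot [-0.001 -0.001  0.   ]
```

Moving 20 mm more, then measuring near the line.

Request:
send_rows:
  plan:
    - [[0,-0.004,0],[0,0,0],1]
    - [[0,-0.008,0],[0,0,0],1]
    - [[0,-0.012,0],[0,0,0],1]
    - [[0,-0.016,0],[0,0,0],1]
    - [[0,-0.02,0],[0,0,0],1]

```text
clock: 4.48
eef_pos: [563.4, -13.4, 28.6]
tcp_rot: [-3.14, -0.001, 0.047]
contact_force: [1.2, -3.2, -0.5]
opening: 0.999
```

```bash
python3 -c "
from h import *
edge();go([564,-17,29],.047)
for n in ['top','scene']:
  im=viewer.grab_frame(n); cv2.imwrite(f'pics/{n}5.png',im[:,:,::-1])
im=cv2.imread('pics/top5.png')[110:250,180:380];cv2.imwrite('pics/c5.png',cv2.resize(im,None,fx=4,fy=4,interpolation=cv2.INTER_CUBIC))
im=cv2.imread('pics/scene5.png')[130:270,140:340];cv2.imwrite('pics/d5.png',cv2.resize(im,None,fx=4,fy=4,interpolation=cv2.INTER_CUBIC))
"
```

```text
37 edge at 568.27783 159.02052 ang 0.053230822 y in line frame -6.207424259948723 mask rows 127 224 x ends [676.6 450.8]
7 edge at 571.41364 159.27774 ang 0.053265244 y in line frame -6.0969318023681565 mask rows 127 224 x ends [676.6 450.8]
4.58 tcp [563.3 -13.1  28.6] [-3.14  -0.     0.048] F [ 0.8  0.9 -0.6] op 1.0
shift m [ 0.0005  0.004  -0.0004] rot [-0.002 -0.     0.001]
```

View pics/c5.png

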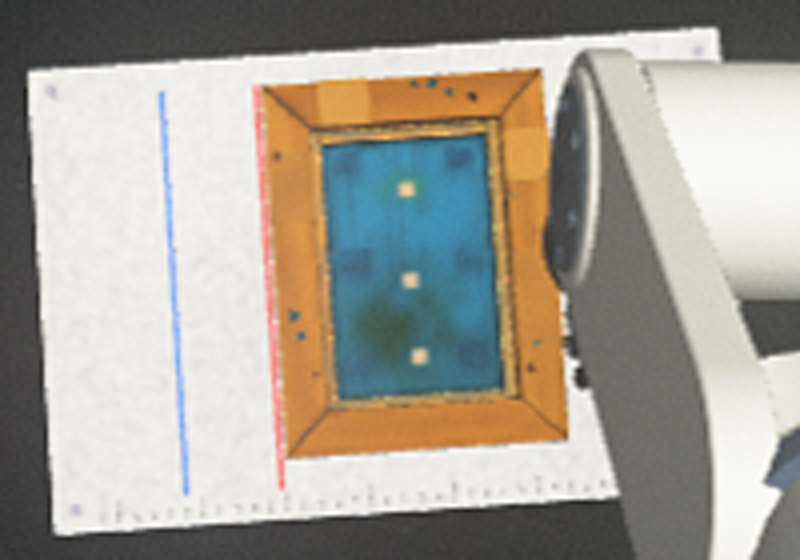

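View pics/d5.png

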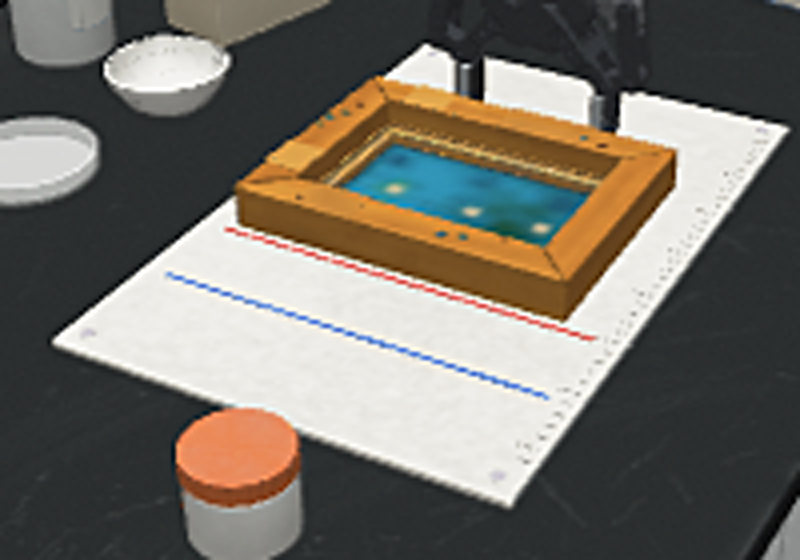

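Request:
send_rows:
  plan:
    - [[0,-0.002,0],[0,0,0],1]
    - [[0,-0.003,0],[0,0,0],1]
    - [[0,-0.005,0],[0,0,0],1]
    - [[0,-0.007,0],[0,0,0],1]
    - [[0,-0.007,0],[0,0,0],1]

```text
clock: 5.1
eef_pos: [563.0, -6.2, 28.6]
tcp_rot: [-3.14, -0.001, 0.048]
contact_force: [0.6, -0.5, -0.3]
opening: 0.997
```

```bash
python3 -c "
from h import *
edge();go([564,-17,29],.047)
for n in ['top','scene']:
  im=viewer.grab_frame(n); cv2.imwrite(f'pics/{n}6.png',im[:,:,::-1])
im=cv2.imread('pics/top6.png')[110:250,180:380];cv2.imwrite('pics/c6.png',cv2.resize(im,None,fx=4,fy=4,interpolation=cv2.INTER_CUBIC))
im=cv2.imread('pics/scene6.png')[160:240,180:310];cv2.imwrite('pics/d6.png',cv2.resize(im,None,fx=6,fy=6,interpolation=cv2.INTER_CUBIC))
"
```

```text
37 edge at 563.91504 166.08174 ang 0.05059353 y in line frame 1.0497690933227617 mask rows 128 224 x ends [674.2 450.8]
7 edge at 566.7554 166.58044 ang 0.050615948 y in line frame 1.4152800170898516 mask rows 128 224 x ends [674.2 450.8]
5.2 tcp [563.   -6.3  28.6] [-3.14e+00 -1.00e-03  4.80e-02] F [-0.5  0.9  0.2] op 1.0
shift m [ 0.0005  0.0108 -0.0004] rot [-0.002 -0.001  0.001]
```

View pics/c6.png

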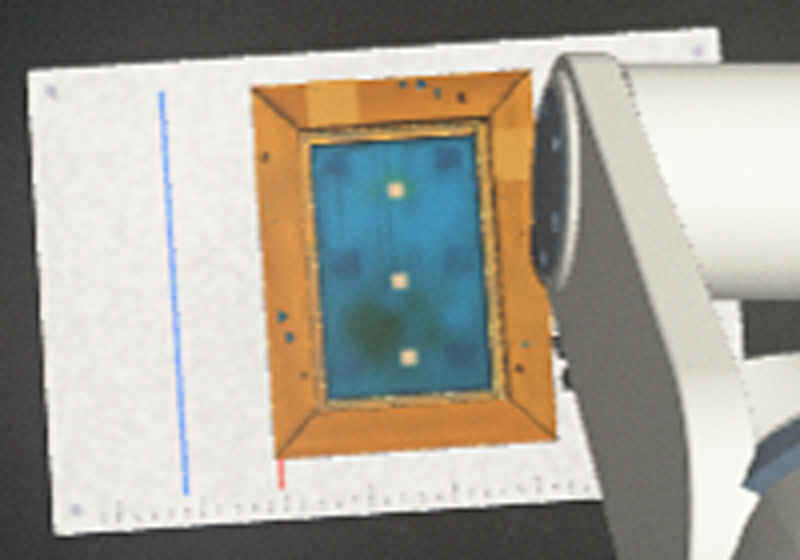

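View pics/d6.png

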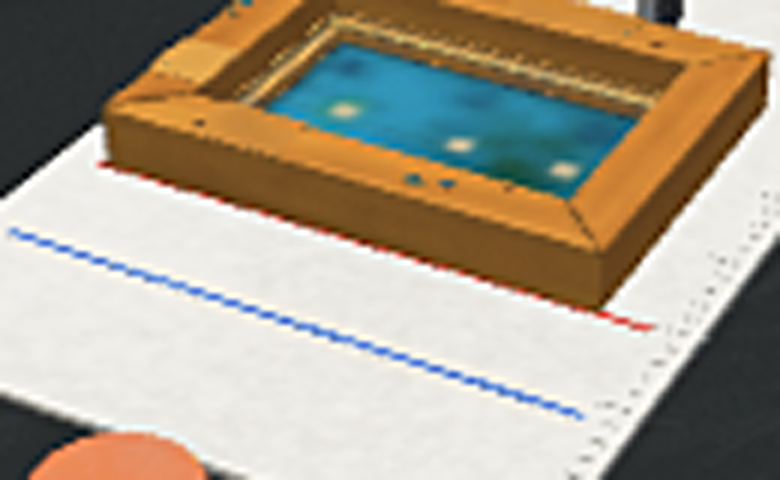

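Edge foot lies on the red line over its length. Back off to the right.

Request:
send_rows:
  plan:
    - [[0,0.005,0],[0,0,0],1]
    - [[0,0.015,0],[0,0,0],1]
    - [[0,0.03,-0.001],[0,0,0],1]
    - [[0,0.05,-0.02],[0,0,0],1]
    - [[0,0.07,-0.05],[0,0,0],1]

```text
clock: 5.72
eef_pos: [564.1, -77.4, 76.6]
tcp_rot: [-3.139, 0.005, 0.048]
contact_force: [0.5, -0.3, 0.4]
opening: 0.999
```

Request:
send_rows:
  plan:
    - [[0,0.02,-0.02],[0,0,0],1]
    - [[0,0.03,-0.04],[0,0,0],1]
    - [[0,0.03,-0.05],[0,0,0],1]
    - [[0,0.03,-0.05],[0,0,0],1]
    - [[0,0.03,-0.05],[0,0,0],1]

```text
clock: 6.13
eef_pos: [565.7, -107.4, 126.3]
tcp_rot: [-3.139, 0.004, 0.048]
contact_force: [0.2, -0.3, -1.0]
opening: 1.0
```

```bash
python3 -c "
from h import *
edge();go([564,-17,29],.047)
for n in ['top','scene']:
  im=viewer.grab_frame(n); cv2.imwrite(f'pics/{n}7.png',im[:,:,::-1])
im=cv2.imread('pics/top7.png')[110:250,180:380];cv2.imwrite('pics/c7.png',cv2.resize(im,None,fx=4,fy=4,interpolation=cv2.INTER_CUBIC))
"
```

```text
37 edge at 563.33093 166.05717 ang 0.050494388 y in line frame 1.0525072372436601 mask rows 128 224 x ends [674.2 450.8]
7 edge at 566.14545 166.55405 ang 0.05052874 y in line frame 1.4173948150634843 mask rows 128 224 x ends [674.2 450.8]
6.23 tcp [ 564.9 -106.7  125.2] [-3.138  0.007  0.049] F [ 1.   0.3 -0.6] op 1.0
shift m [ 0.0041 -0.0893  0.0965] rot [-0.003  0.007  0.002]
```

View pics/c7.png

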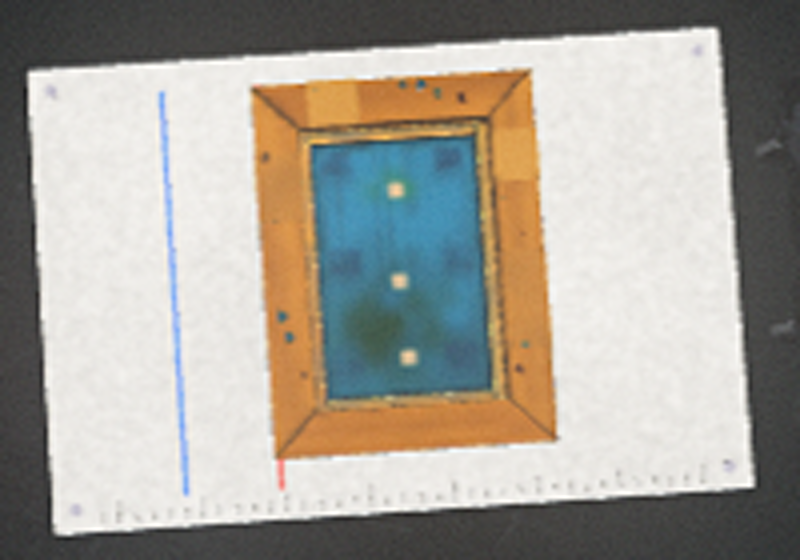

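View pics/scene7.png

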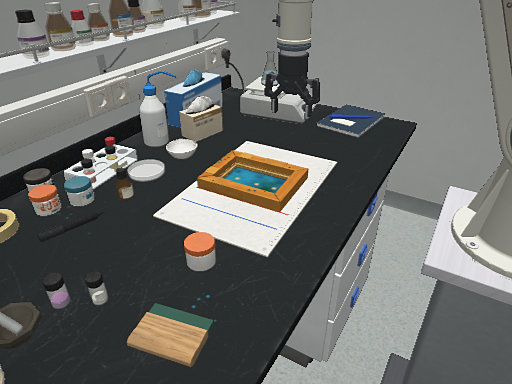

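The screen rests flat with its edge on the red line, the jar is unmoved at pixel (200, 250), and the gripper is clear.

```bash
python3 -c "
from rig import job
print(job.sign_off())"
```

```text
the job is handed in; nothing more can be done
None
```

I slid the print screen left with both open fingers against its right edge, using short slow pushes. When its left edge reached the red line I stopped, backed the gripper off and handed the job in at about 6.3 s.

| Check after the gripper was clear | Measured | Limit |
|---|---|---|
| Edge distance from the red line | about +1 mm | ±12 mm |
| Edge angle against the line | about 0.004 rad | 0.175 rad |
| Offset along the line (rough) | about 8 mm | ±60 mm |

- **Accuracy:** The camera calibration is only good to about 2 mm. Just before I backed off, the scene picture also showed the foot of the edge lying on the red line. The measured edge position was the same before and after I let go.
- **Jar and tilt:** I checked these by eye only. The orange jar looks unmoved and the screen looks flat.
- **Failed or disagreeing checks:** The detection network did not find the red line, so I located it by colour instead. At about 6 mm short of the line, the scene picture suggested a slightly larger gap than the top camera did. After the last 7 mm push both agreed.

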